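Seat the rocking cap on the sign's wiring board

TASK

One of the four grey caps on the sign's wiring board is not seated, though they all look alike. Without grasping anything, press with the fingertips near the ends of the caps to find the one that rocks, then press that one down at its middle until it is fully home, and move clear. Do not pull any cap up, and leave the light module, the tape and the clamp where they lie.

Things in the scene. Friction and masses are not known exactly. Their poses are not given: they have to be found in the camera images.
- board: Aluminium board of an illuminated sign, 156 (x) x 216 (y) x 10 mm, fixed on the table. Origin: centre of the underside, y along the long side. It carries four identical black wiring boxes, each closed by a grey snap cap 50 (x) x 84 (y) mm with black ribs near its short ends and a yellow dot in the middle. Cap middles: x = +-37, y = +-52 mm. Three caps are seated, one is not.
- place_1 (a point): On the board's upper face under the middle of the cap at x -37, y +52 mm (board axes). Site axes as the board's: y along the caps' long side, z up. Cap tops are flat, 25 to 36 mm above this point: the boxes are let into the board to different depths, so neither height nor looks tell which cap is unseated.
- place_2 (a point): The same for the cap at x -37, y -52 mm. Pressed near a short end (25 to 35 mm from its middle along y) with 2 to 5 N, the unseated cap rocks about its short midline: that end sinks about 4 mm onto a stop, and springs back level when released.
- place_3 (a point): The same for the cap at x +37, y +52 mm. A seated cap is rigid and does not give, wherever it is pressed.
- place_4 (a point): The same for the cap at x +37, y -52 mm. Any of the four may be the unseated one.
- loose_cap (a joint): Travel of the one unseated cap (its place is not told), m: 0 = unseated, as it starts, 0.005 = snapped fully home, negative = pulled up off its box. It goes down only under more than about 9 N at its middle (press with 14 to 20 N), and stays where it is left. It then rests on both ends and rocks no more.
- loose_cap_rock (a joint): Rocking angle of that same cap, rad: 0 = level, + = its -y end (board axes) is down, - = its +y end is down; up to about 0.13 either way while unseated, with a weak spring to level.
- led_module: White light module with three diodes and wire ends, 16 x 95 x 12 mm, loose on the table on the robot's side of the board; origin at the centre of its underside. Bystander.
- tape: Small black roll of tape, 64 mm across, 18 mm high, loose beside the board's -y end; origin at the centre of its underside. Bystander.
- clamp: Blue plastic spring clamp, 53 x 101 x 17 mm, lying loose beside the board's +y end; origin at the centre of its underside. Bystander.

How it is judged:
By the outcome, as a careful person would: the job done as asked, in the order asked, and still so for the second after the job is handed in, with the robot touching nothing.
It also fails if it takes over 54 s, if anything falls off the work surface, if the arm or the gripper's body presses on something with over 40 N, if the wrist force passes 120 N, or if a joint passes its speed limit or range.

ROBOT

A 6-joint arm with a two-finger parallel gripper is mounted at the origin on a cart in front of the work surface, level with it; the furniture and walls round the work are solid. World frame = base frame: x ahead of the robot, y to its left, z up, the work surface at z = 0. Lengths are in mm, angles in rad, forces in N, time in s.
With the tool pointing down it reaches from about 350 to 775 mm from the base axis. Payload 7.3 kg.
Tool frame: the origin (TCP) lies at the very end of the fingers, on their centre line; the grasp point (between the pads) lies bot.grip_point_offset behind it (bot.grip_point_offset is the distance from the TCP to the grasp point, in mm); z points along the fingers, y is the line along which they close (so a half turn about z gives the same grasp; the last joint's range is limited). The gripper opens to 92 mm and grips with 3 to 60 N. Pads are 19 mm wide; open, the fingers measure 130 mm over their backs; the gripper's body (75 mm by 190 mm) begins 47 mm behind the grasp point.
Start: joints at [1.183, 0.342, 1.524, -0, 1.275, -0.146], TCP at [125.695, 509.75, 226.741] pointing down, gripper open.
Joint ranges: [-2.53, 2.53], [-0.77, 2.02], [0.04, 2.7], [-1, 4.14], [0.28, 2.66], [-3.11, 3.11]. Speed limits (rad/s): [2.57, 2.57, 3.14, 3.14, 3.14, 3.14].

INTERFACE

Orientations are given as [roll, pitch, yaw] about the fixed x, y, z axes, in that order (R = Rz(yaw) Ry(pitch) Rx(roll)).
In Python, from plant import bot gives the robot as it stands. The module is installed in compiled form; this text tells all that it offers.
- The arm moves only by the tool carry_out, never from a script. Its argument "plan" is a list of rows, each an object of numbers: "tx", "ty", "tz": the shift along the world's x, y, z in mm; "rx", "ry", "rz": the turn, a rotation vector about the world's x, y, z in rad. A call has 1 to 12 rows; each row shifts and turns the commanded pose from where the row before left it; what a row does not reach is not made up. A row lasts 1/10 s, in which the tool goes at most 50 mm and 8.59 degrees, less where a joint would pass 70% of its speed; a pose out of reach is approached as far as the arm can. A call with a gripper value outside its range is refused whole. "gripper" is the closure, from 0 (fully open) to 1 (shut), set as the call begins (left out, the last holds). The fingers move at their own pace and stop on an object; the grip force is fixed at half the most. Time passes only in rows, so rows that do not move let the fingers close. It gives the time, the measured TCP pose, the force, the opening and the grip force at its end, in the units of the state.
- bot.get_obs(): the state, without advancing time (a new reading comes with each control period).
- bot.capture(name): name is "scene" or "top"; returns the picture (400x640x3 uint8, red, green, blue); there is no depth.
- bot.camera_model(name): a dict with "camera_matrix" (3x3 intrinsics, pixels), "R" (3x3) and "t" (3): a world point X has camera coordinates R X + t. Camera axes: x right, y down, z forward; pixel columns grow to the right and rows downward; lengths in mm; the calibration is good to about 2 mm. A picture is of the moment at which its call begins. camera_model takes no time and is no camera call.
- bot.close_job(): hands the job in; it is judged then, once.
The state is a dict: "time": time; "joint_positions": joint angles; "dq": joint speeds; "tau": joint torques, N m; "tool_pos": TCP position; "tcp_rot": TCP orientation; "contact_force": force on the tool from outside, world axes, zero at the start; "moment": the same for the moment, N m; "grip_width": finger opening in mm; "finger_force": force on a finger pad.
Only numpy, scipy, OpenCV 4.12 (cv2) and the standard library are available. Lean on these libraries where they do the work, as an engineer would, in place of code of your own. Each camera call takes 0.05 s, during which the arm holds its last target. There are 200 camera calls.

## Working session

There is one attempt and no reset: what is moved stays moved. The work goes in short steps, Python scripts to look and compute and a tool call to move; the robot and the scene stay as the last step left them, time stands still between calls to the robot, and variables do not carry over. Pictures are saved under pics/ and viewed, at most 10 in all, crops included, and the job is handed in when it is done.

Besides the shell and the picture viewer there is one more tool, called by a JSON object that holds its "method" and its "body", one argument or row to a line. carry_out: Moves the arm, as the interface text tells. Its arguments: {"type":"object","properties":{"plan":{"type":"array"},"gripper":{"type":"number"}},"required":["plan"]}

```bash
mkdir -p pics
python3 - <<'E'
from plant import bot
import cv2,numpy as np
for n in("scene","top"):
    cv2.imwrite(f"pics/{n}0.png",bot.capture(n)[:,:,::-1])
    m=bot.camera_model(n);print(n,np.round(m["camera_matrix"],1).tolist(),np.round(m["R"],3).tolist(),np.round(m["t"],1).tolist())
print(bot.get_obs(), bot.grip_point_offset)
E
```

```text
scene [[435.9, 0.0, 319.8], [0.0, 435.9, 193.7], [0.0, 0.0, 1.0]] [[0.479, -0.878, -0.0], [-0.636, -0.346, -0.69], [0.606, 0.33, -0.724]] [-259.6, 319.2, 615.8]
top [[414.7, 0.0, 320.8], [0.0, 414.7, 200.0], [0.0, 0.0, 1.0]] [[0.007, -1.0, -0.007], [-0.991, -0.006, -0.132], [0.132, 0.008, -0.991]] [-34.3, 482.7, 849.9]
{'time': 0.1, 'joint_positions': array([ 1.18301490e+00,  3.42652676e-01,  1.52491288e+00, -4.65859765e-05,
        1.27539332e+00, -1.46010104e-01]), 'dq': array([ 0.00119545, -0.00169193, -0.00269512,  0.00057806,  0.00019775,
        0.00022404]), 'tau': array([ 2.83793910e-03, -4.32005811e+01, -2.44694871e+01,  7.19965110e-02,
        5.26851055e-02, -7.25234759e-05]), 'tool_pos': array([125.55706999, 509.3949418 , 226.11765706]), 'tcp_rot': array([-3.14023449e+00, -1.54698863e-04,  2.89983482e+00]), 'contact_force': array([ 0.52318422, -0.4621399 , -0.25128231]), 'moment': array([-0.03544822, -0.01319401,  0.03763628]), 'finger_force': 0.0, 'grip_width': 92.3358163259727} 18.8
```

View pics/top0.png

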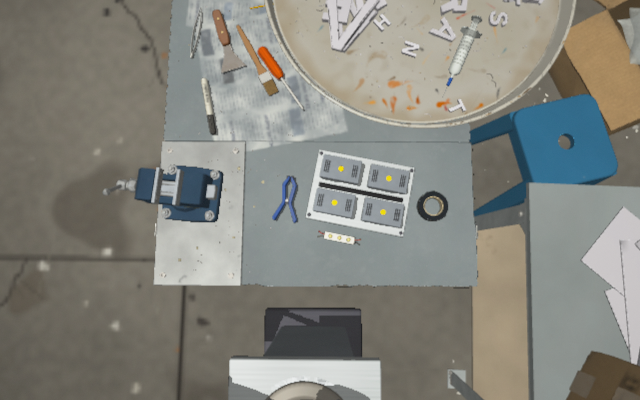

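View pics/scene0.png

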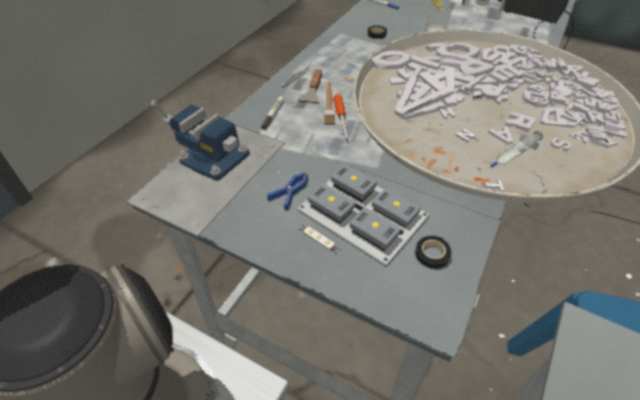

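The top view shows the board, with the four yellow dots at about (341,169), (388,178), (334,202) and (383,212). The module is at (340,238), the tape at (432,206) and the clamp at (287,200). The scene view shows the same layout. Next I'll triangulate the dots.

Run:
```python
from plant import bot
import cv2,numpy as np
P={};D={}
box={"top":(310,150,415,235),"scene":(300,160,430,262)}
for n in("top","scene"):
    m=bot.camera_model(n);P[n]=m["camera_matrix"]@np.c_[m["R"],m["t"]]
    im=cv2.imread(f"pics/{n}0.png");x0,y0,x1,y1=box[n]
    hsv=cv2.cvtColor(im,cv2.COLOR_BGR2HSV)
    mk=cv2.inRange(hsv,(18,120,120),(38,255,255));k=np.zeros_like(mk);k[y0:y1,x0:x1]=mk[y0:y1,x0:x1]
    _,_,st,c=cv2.connectedComponentsWithStats(k);c=c[1:][st[1:,4]>6];D[n]=c;print(n,np.round(c,1).tolist(),st[1:,4])
s=D["scene"]
for t in D["top"]:
    best=[]
    for q in s:
        X=cv2.triangulatePoints(P["top"],P["scene"],t.reshape(2,1),q.reshape(2,1))[:,0];X=X[:3]/X[3]
        e=max(np.linalg.norm((lambda p:p[:2]/p[2])(P[n]@np.r_[X,1])-w) for n,w in(("top",t),("scene",q)))
        best.append((round(e,2),np.round(X,1).tolist(),q.round().tolist()))
    print(t.round(1),sorted(best,key=lambda b:b[0])[:2])
    M=bot.camera_model("top")
    r=M["R"].T@np.linalg.inv(M["camera_matrix"])@np.r_[t,1];o=-M["R"].T@M["t"]
    print("  plane z=40:",(o+r*(40-o[2])/r[2]).round(1))
```

```text
top [[340.6, 168.0], [388.3, 178.0], [334.0, 202.0], [382.7, 211.8]] [25 24 21 25]
scene [[353.4, 177.4], [330.9, 198.4], [396.1, 203.2], [375.0, 224.1]] [13 17 17 20]
[340.6 168. ] [(np.float64(0.33), [550.9, -73.3, 40.5], [353.0, 177.0]), (np.float64(8.17), [603.5, -98.6, -154.0], [375.0, 224.0])]
  plane z=40: [550.7 -72.7  40. ]
[388.3 178. ] [(np.float64(0.43), [531.3, -175.5, 34.1], [396.0, 203.0]), (np.float64(11.37), [530.6, -163.3, -29.3], [375.0, 224.0])]
  plane z=40: [ 529.7 -173.8   40. ]
[334. 202.] [(np.float64(0.24), [478.2, -59.4, 38.5], [331.0, 198.0]), (np.float64(12.82), [483.0, -79.1, 100.7], [353.0, 177.0])]
  plane z=40: [477.7 -58.9  40. ]
[382.7 211.8] [(np.float64(0.45), [458.3, -161.9, 39.7], [375.0, 224.0]), (np.float64(6.91), [437.9, -132.6, 167.7], [353.0, 177.0])]
  plane z=40: [ 457.8 -161.    40. ]
```

{"method": "carry_out", "body": {
  "plan": [
    {"tx":40,"ty":-30,"rz":-0.127},
    {"tx":40,"ty":-30,"rz":-0.127},
    {"tx":40,"ty":-30,"rz":-0.127},
    {"tx":40,"ty":-30,"rz":-0.127},
    {"tx":40,"ty":-30,"rz":-0.127},
    {"tx":40,"ty":-30,"rz":-0.127},
    {"tx":20,"ty":-45,"rz":-0.127},
    {"tx":20,"ty":-45,"rz":-0.127},
    {"tx":20,"ty":-45,"rz":-0.127},
    {"tx":20,"ty":-45,"rz":-0.127},
    {"tx":20,"ty":-45,"rz":-0.127},
    {"tx":20,"ty":-45,"rz":-0.127}
  ],
  "gripper": 1
}}

```text
invalid input at $.plan[0]: expected keys tx, ty, tz, rx, ry, rz
```

{"method": "carry_out", "body": {
  "plan": [
    {"tx":40,"ty":-30,"tz":0,"rx":0,"ry":0,"rz":-0.127},
    {"tx":40,"ty":-30,"tz":0,"rx":0,"ry":0,"rz":-0.127},
    {"tx":40,"ty":-30,"tz":0,"rx":0,"ry":0,"rz":-0.127},
    {"tx":40,"ty":-30,"tz":0,"rx":0,"ry":0,"rz":-0.127},
    {"tx":40,"ty":-30,"tz":0,"rx":0,"ry":0,"rz":-0.127},
    {"tx":40,"ty":-30,"tz":0,"rx":0,"ry":0,"rz":-0.127},
    {"tx":20,"ty":-45,"tz":0,"rx":0,"ry":0,"rz":-0.127},
    {"tx":20,"ty":-45,"tz":0,"rx":0,"ry":0,"rz":-0.127},
    {"tx":20,"ty":-45,"tz":0,"rx":0,"ry":0,"rz":-0.127},
    {"tx":20,"ty":-45,"tz":0,"rx":0,"ry":0,"rz":-0.127},
    {"tx":20,"ty":-45,"tz":0,"rx":0,"ry":0,"rz":-0.127},
    {"tx":20,"ty":-45,"tz":0,"rx":0,"ry":0,"rz":-0.127}
  ],
  "gripper": 1
}}

```text
time: 1.3
tool_pos: [485.9, 57.8, 226.6]
tcp_rot: [-3.141, -0.0, 1.37]
contact_force: [0.2, -0.3, 0.3]
grip_width: 2.0
finger_force: 0.0
```

{"method": "carry_out", "body": {
  "plan": [
    {"tx":-1,"ty":-44,"tz":-15,"rx":0,"ry":0,"rz":0},
    {"tx":-1,"ty":-44,"tz":-15,"rx":0,"ry":0,"rz":0},
    {"tx":0,"ty":0,"tz":-45,"rx":0,"ry":0,"rz":0},
    {"tx":0,"ty":0,"tz":-45,"rx":0,"ry":0,"rz":0},
    {"tx":0,"ty":0,"tz":-40,"rx":0,"ry":0,"rz":0},
    {"tx":0,"ty":0,"tz":-10,"rx":0,"ry":0,"rz":0},
    {"tx":0,"ty":0,"tz":0,"rx":0,"ry":0,"rz":0},
    {"tx":0,"ty":0,"tz":0,"rx":0,"ry":0,"rz":0}
  ]
}}

```text
time: 2.1
tool_pos: [484.8, -28.3, 58.1]
tcp_rot: [3.139, 0.0, 1.376]
contact_force: [0.7, 1.3, 0.4]
grip_width: 0.7
finger_force: 0.0
```

Run:
```python
from plant import bot
import cv2,numpy as np
a=bot.capture("top")[140:250,270:450,::-1];b=bot.capture("scene")[130:280,240:440,::-1]
cv2.imwrite("pics/c1.png",np.hstack([cv2.resize(a,(400,245)),cv2.resize(b,(327,245))]))
o=bot.get_obs();print(o["tool_pos"],o["tcp_rot"],o["contact_force"],o["time"])
```

```text
[485.14288884 -28.39687165  58.64744846] [3.13766771e+00 8.72873170e-05 1.37613009e+00] [ 0.07715176 -1.20806552 -1.22813416] 2.2
```

View pics/c1.png

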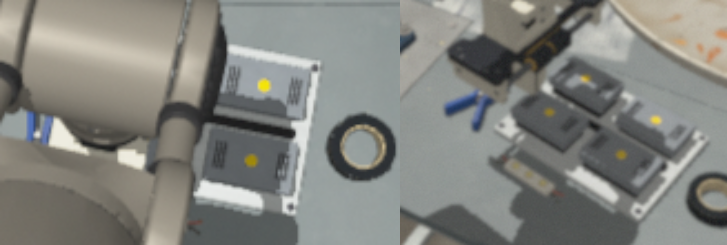

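The crop shows the fingertips above the +y end of the robot-side left cap (right half, around (530,90)). The other caps are in view and untouched. Next I'll go down in small steps.

{"method": "carry_out", "body": {
  "plan": [
    {"tx":0,"ty":0,"tz":-8,"rx":0,"ry":0,"rz":0},
    {"tx":0,"ty":0,"tz":-5,"rx":0,"ry":0,"rz":0},
    {"tx":0,"ty":0,"tz":-1,"rx":0,"ry":0,"rz":0},
    {"tx":0,"ty":0,"tz":0,"rx":0,"ry":0,"rz":0}
  ]
}}

```text
time: 2.6
tool_pos: [483.5, -28.2, 42.5]
tcp_rot: [-3.141, 0.0, 1.376]
contact_force: [0.4, -0.2, 0.3]
grip_width: 0.6
finger_force: 0.0
```

{"method": "carry_out", "body": {
  "plan": [
    {"tx":0,"ty":0,"tz":-1,"rx":0,"ry":0,"rz":0},
    {"tx":0,"ty":0,"tz":-1,"rx":0,"ry":0,"rz":0}
  ]
}}

```text
time: 2.8
tool_pos: [483.8, -28.3, 40.8]
tcp_rot: [3.141, 0.0, 1.376]
contact_force: [0.3, -0.1, 0.2]
grip_width: 0.3
finger_force: 0.0
```

{"method": "carry_out", "body": {
  "plan": [
    {"tx":0,"ty":0,"tz":-1,"rx":0,"ry":0,"rz":0},
    {"tx":0,"ty":0,"tz":0,"rx":0,"ry":0,"rz":0}
  ]
}}

```text
time: 3.0
tool_pos: [483.8, -28.3, 40.6]
tcp_rot: [3.141, 0.0, 1.376]
contact_force: [-3.4, -0.1, 9.3]
grip_width: 0.8
finger_force: 4.7
```

{"method": "carry_out", "body": {
  "plan": [
    {"tx":0,"ty":0,"tz":-1,"rx":0,"ry":0,"rz":0},
    {"tx":0,"ty":0,"tz":0,"rx":0,"ry":0,"rz":0}
  ]
}}

```text
time: 3.2
tool_pos: [483.9, -28.3, 40.5]
tcp_rot: [3.14, 0.0, 1.376]
contact_force: [-6.1, 0.1, 19.7]
grip_width: 0.7
finger_force: 9.8
```

Cap 1 doesn't give: 19.7 N at z 40.5. Next is cap 2, its +y end.

{"method": "carry_out", "body": {
  "plan": [
    {"tx":0,"ty":0,"tz":8,"rx":0,"ry":0,"rz":0},
    {"tx":0,"ty":0,"tz":12,"rx":0,"ry":0,"rz":0},
    {"tx":-6,"ty":-35,"tz":0,"rx":0,"ry":0,"rz":0},
    {"tx":-7,"ty":-35,"tz":0,"rx":0,"ry":0,"rz":0},
    {"tx":-7,"ty":-34,"tz":0,"rx":0,"ry":0,"rz":0},
    {"tx":0,"ty":0,"tz":-8,"rx":0,"ry":0,"rz":0},
    {"tx":0,"ty":0,"tz":-6,"rx":0,"ry":0,"rz":0},
    {"tx":0,"ty":0,"tz":0,"rx":0,"ry":0,"rz":0},
    {"tx":0,"ty":0,"tz":0,"rx":0,"ry":0,"rz":0}
  ]
}}

```text
time: 4.1
tool_pos: [463.7, -131.2, 44.5]
tcp_rot: [-3.141, -0.0, 1.377]
contact_force: [0.0, 0.3, -0.7]
grip_width: 0.5
finger_force: 0.0
```

{"method": "carry_out", "body": {
  "plan": [
    {"tx":0,"ty":0,"tz":-0.7,"rx":0,"ry":0,"rz":0},
    {"tx":0,"ty":0,"tz":-0.7,"rx":0,"ry":0,"rz":0}
  ]
}}

```text
time: 4.3
tool_pos: [464.0, -131.7, 43.5]
tcp_rot: [3.141, 0.0, 1.377]
contact_force: [0.5, 0.5, -0.1]
grip_width: 0.3
finger_force: 0.0
```

{"method": "carry_out", "body": {
  "plan": [
    {"tx":0,"ty":0,"tz":-0.5,"rx":0,"ry":0,"rz":0},
    {"tx":0,"ty":0,"tz":0,"rx":0,"ry":0,"rz":0}
  ]
}}

```text
time: 4.5
tool_pos: [463.7, -132.1, 42.9]
tcp_rot: [3.141, 0.0, 1.376]
contact_force: [0.1, -1.2, 0.0]
grip_width: 0.0
finger_force: 0.0
```

{"method": "carry_out", "body": {
  "plan": [
    {"tx":0,"ty":0,"tz":-0.5,"rx":0,"ry":0,"rz":0},
    {"tx":0,"ty":0,"tz":0,"rx":0,"ry":0,"rz":0}
  ]
}}

```text
time: 4.7
tool_pos: [463.7, -132.3, 42.3]
tcp_rot: [3.142, 0.0, 1.376]
contact_force: [-0.7, 0.5, 0.5]
grip_width: 0.1
finger_force: 0.0
```

{"method": "carry_out", "body": {
  "plan": [
    {"tx":0,"ty":0,"tz":-0.5,"rx":0,"ry":0,"rz":0},
    {"tx":0,"ty":0,"tz":0,"rx":0,"ry":0,"rz":0}
  ]
}}

```text
time: 4.9
tool_pos: [463.7, -132.3, 41.8]
tcp_rot: [3.142, -0.0, 1.376]
contact_force: [-0.6, -0.1, 0.8]
grip_width: 0.7
finger_force: 0.0
```

{"method": "carry_out", "body": {
  "plan": [
    {"tx":0,"ty":0,"tz":-0.4,"rx":0,"ry":0,"rz":0},
    {"tx":0,"ty":0,"tz":0,"rx":0,"ry":0,"rz":0}
  ]
}}

```text
time: 5.1
tool_pos: [463.7, -132.3, 41.4]
tcp_rot: [-3.142, 0.0, 1.376]
contact_force: [-0.8, 0.7, 0.2]
grip_width: 0.6
finger_force: 0.0
```

{"method": "carry_out", "body": {
  "plan": [
    {"tx":0,"ty":0,"tz":-0.4,"rx":0,"ry":0,"rz":0},
    {"tx":0,"ty":0,"tz":0,"rx":0,"ry":0,"rz":0}
  ]
}}

```text
time: 5.3
tool_pos: [463.7, -132.2, 41.0]
tcp_rot: [3.142, -0.0, 1.376]
contact_force: [-1.9, 0.7, 0.5]
grip_width: 0.5
finger_force: 0.0
```

{"method": "carry_out", "body": {
  "plan": [
    {"tx":0,"ty":0,"tz":-0.5,"rx":0,"ry":0,"rz":0},
    {"tx":0,"ty":0,"tz":0,"rx":0,"ry":0,"rz":0}
  ]
}}

```text
time: 5.5
tool_pos: [463.7, -132.3, 40.7]
tcp_rot: [3.141, 0.0, 1.376]
contact_force: [-0.9, 0.4, 1.9]
grip_width: 0.4
finger_force: 1.6
```

{"method": "carry_out", "body": {
  "plan": [
    {"tx":0,"ty":0,"tz":-0.5,"rx":0,"ry":0,"rz":0},
    {"tx":0,"ty":0,"tz":0,"rx":0,"ry":0,"rz":0}
  ]
}}

```text
time: 5.7
tool_pos: [463.7, -132.3, 40.7]
tcp_rot: [3.141, 0.0, 1.376]
contact_force: [-1.8, 1.1, 9.3]
grip_width: 0.2
finger_force: 4.4
```

{"method": "carry_out", "body": {
  "plan": [
    {"tx":0,"ty":0,"tz":-0.5,"rx":0,"ry":0,"rz":0},
    {"tx":0,"ty":0,"tz":0,"rx":0,"ry":0,"rz":0}
  ]
}}

```text
time: 5.9
tool_pos: [463.8, -132.3, 40.7]
tcp_rot: [3.141, 0.0, 1.376]
contact_force: [-3.6, 0.7, 13.5]
grip_width: 0.1
finger_force: 7.0
```

Cap 2 is rigid too: no give at z 40.7, up to 13.5 N. Next is cap 4.

{"method": "carry_out", "body": {
  "plan": [
    {"tx":0,"ty":0,"tz":7,"rx":0,"ry":0,"rz":0},
    {"tx":0,"ty":0,"tz":12,"rx":0,"ry":0,"rz":0},
    {"tx":36,"ty":-7,"tz":0,"rx":0,"ry":0,"rz":0},
    {"tx":37,"ty":-7,"tz":0,"rx":0,"ry":0,"rz":0},
    {"tx":0,"ty":0,"tz":-10,"rx":0,"ry":0,"rz":0},
    {"tx":0,"ty":0,"tz":-8,"rx":0,"ry":0,"rz":0},
    {"tx":0,"ty":0,"tz":0,"rx":0,"ry":0,"rz":0},
    {"tx":0,"ty":0,"tz":0,"rx":0,"ry":0,"rz":0}
  ]
}}

```text
time: 6.7
tool_pos: [535.5, -145.9, 40.1]
tcp_rot: [-3.14, -0.0, 1.376]
contact_force: [-0.9, 0.4, -0.4]
grip_width: 0.3
finger_force: 0.0
```

{"method": "carry_out", "body": {
  "plan": [
    {"tx":0,"ty":0,"tz":-0.7,"rx":0,"ry":0,"rz":0},
    {"tx":0,"ty":0,"tz":-0.7,"rx":0,"ry":0,"rz":0},
    {"tx":0,"ty":0,"tz":0,"rx":0,"ry":0,"rz":0}
  ]
}}

```text
time: 7.0
tool_pos: [536.6, -146.3, 39.4]
tcp_rot: [3.141, 0.0, 1.376]
contact_force: [-0.4, -0.5, -0.4]
grip_width: 0.5
finger_force: 0.0
```

{"method": "carry_out", "body": {
  "plan": [
    {"tx":0,"ty":0,"tz":-0.5,"rx":0,"ry":0,"rz":0},
    {"tx":0,"ty":0,"tz":-0.5,"rx":0,"ry":0,"rz":0},
    {"tx":0,"ty":0,"tz":0,"rx":0,"ry":0,"rz":0}
  ]
}}

```text
time: 7.3
tool_pos: [536.7, -146.2, 38.1]
tcp_rot: [3.142, -0.0, 1.376]
contact_force: [-0.5, 0.1, 0.4]
grip_width: 0.5
finger_force: 0.0
```

{"method": "carry_out", "body": {
  "plan": [
    {"tx":0,"ty":0,"tz":-0.5,"rx":0,"ry":0,"rz":0},
    {"tx":0,"ty":0,"tz":0,"rx":0,"ry":0,"rz":0}
  ]
}}

```text
time: 7.5
tool_pos: [536.7, -146.2, 37.6]
tcp_rot: [-3.142, -0.0, 1.376]
contact_force: [-0.5, -0.6, 0.2]
grip_width: 0.3
finger_force: 0.0
```

{"method": "carry_out", "body": {
  "plan": [
    {"tx":0,"ty":0,"tz":-0.5,"rx":0,"ry":0,"rz":0},
    {"tx":0,"ty":0,"tz":0,"rx":0,"ry":0,"rz":0}
  ]
}}

```text
time: 7.7
tool_pos: [536.6, -146.2, 37.1]
tcp_rot: [-3.142, -0.0, 1.376]
contact_force: [-0.4, -0.2, 0.2]
grip_width: 0.1
finger_force: 0.0
```

{"method": "carry_out", "body": {
  "plan": [
    {"tx":0,"ty":0,"tz":-0.5,"rx":0,"ry":0,"rz":0},
    {"tx":0,"ty":0,"tz":0,"rx":0,"ry":0,"rz":0}
  ]
}}

```text
time: 7.9
tool_pos: [536.7, -146.2, 36.6]
tcp_rot: [-3.142, -0.0, 1.376]
contact_force: [-0.7, 0.4, 0.5]
grip_width: 0.5
finger_force: 0.0
```

{"method": "carry_out", "body": {
  "plan": [
    {"tx":0,"ty":0,"tz":-0.5,"rx":0,"ry":0,"rz":0},
    {"tx":0,"ty":0,"tz":0,"rx":0,"ry":0,"rz":0}
  ]
}}

```text
time: 8.1
tool_pos: [536.8, -146.3, 36.3]
tcp_rot: [3.141, 0.0, 1.376]
contact_force: [-0.5, 0.2, 2.8]
grip_width: 0.6
finger_force: 1.2
```

{"method": "carry_out", "body": {
  "plan": [
    {"tx":0,"ty":0,"tz":-0.5,"rx":0,"ry":0,"rz":0},
    {"tx":0,"ty":0,"tz":0,"rx":0,"ry":0,"rz":0}
  ]
}}

```text
time: 8.3
tool_pos: [536.7, -146.3, 36.3]
tcp_rot: [3.141, 0.0, 1.376]
contact_force: [-2.8, -0.0, 6.7]
grip_width: 0.8
finger_force: 3.4
```

{"method": "carry_out", "body": {
  "plan": [
    {"tx":0,"ty":0,"tz":-0.5,"rx":0,"ry":0,"rz":0},
    {"tx":0,"ty":0,"tz":0,"rx":0,"ry":0,"rz":0}
  ]
}}

```text
time: 8.5
tool_pos: [536.8, -146.3, 36.3]
tcp_rot: [3.141, 0.0, 1.376]
contact_force: [-3.8, 1.3, 11.5]
grip_width: 0.2
finger_force: 5.3
```

Cap 4 is rigid as well. That leaves cap 3, so I'll confirm that it rocks.

{"method": "carry_out", "body": {
  "plan": [
    {"tx":0,"ty":0,"tz":8,"rx":0,"ry":0,"rz":0},
    {"tx":0,"ty":0,"tz":15,"rx":0,"ry":0,"rz":0},
    {"tx":6,"ty":34,"tz":0,"rx":0,"ry":0,"rz":0},
    {"tx":7,"ty":34,"tz":0,"rx":0,"ry":0,"rz":0},
    {"tx":7,"ty":34,"tz":0,"rx":0,"ry":0,"rz":0},
    {"tx":0,"ty":0,"tz":-7,"rx":0,"ry":0,"rz":0},
    {"tx":0,"ty":0,"tz":-5,"rx":0,"ry":0,"rz":0},
    {"tx":0,"ty":0,"tz":0,"rx":0,"ry":0,"rz":0},
    {"tx":0,"ty":0,"tz":0,"rx":0,"ry":0,"rz":0}
  ]
}}

```text
time: 9.4
tool_pos: [556.5, -45.3, 45.9]
tcp_rot: [-3.141, 0.0, 1.374]
contact_force: [0.3, -0.4, -0.5]
grip_width: 0.2
finger_force: 0.0
```

{"method": "carry_out", "body": {
  "plan": [
    {"tx":0,"ty":0,"tz":-0.7,"rx":0,"ry":0,"rz":0},
    {"tx":0,"ty":0,"tz":-0.7,"rx":0,"ry":0,"rz":0},
    {"tx":0,"ty":0,"tz":0,"rx":0,"ry":0,"rz":0}
  ]
}}

```text
time: 9.7
tool_pos: [556.7, -44.7, 44.8]
tcp_rot: [3.141, 0.0, 1.375]
contact_force: [-0.2, 0.1, 0.1]
grip_width: 0.5
finger_force: 0.0
```

{"method": "carry_out", "body": {
  "plan": [
    {"tx":0,"ty":0,"tz":-0.5,"rx":0,"ry":0,"rz":0},
    {"tx":0,"ty":0,"tz":0,"rx":0,"ry":0,"rz":0}
  ]
}}

```text
time: 9.9
tool_pos: [556.7, -44.3, 44.2]
tcp_rot: [3.141, 0.0, 1.376]
contact_force: [0.0, 0.1, -0.2]
grip_width: 0.7
finger_force: 0.0
```

{"method": "carry_out", "body": {
  "plan": [
    {"tx":0,"ty":0,"tz":-0.5,"rx":0,"ry":0,"rz":0},
    {"tx":0,"ty":0,"tz":0,"rx":0,"ry":0,"rz":0}
  ]
}}

```text
time: 10.1
tool_pos: [556.7, -44.2, 43.7]
tcp_rot: [-3.142, 0.0, 1.376]
contact_force: [0.3, -0.1, -1.2]
grip_width: 0.2
finger_force: 0.0
```

{"method": "carry_out", "body": {
  "plan": [
    {"tx":0,"ty":0,"tz":-0.5,"rx":0,"ry":0,"rz":0},
    {"tx":0,"ty":0,"tz":0,"rx":0,"ry":0,"rz":0}
  ]
}}

```text
time: 10.3
tool_pos: [556.6, -44.2, 43.2]
tcp_rot: [-3.142, 0.0, 1.376]
contact_force: [-0.2, 0.1, 0.1]
grip_width: 0.4
finger_force: 0.0
```

{"method": "carry_out", "body": {
  "plan": [
    {"tx":0,"ty":0,"tz":-0.5,"rx":0,"ry":0,"rz":0},
    {"tx":0,"ty":0,"tz":0,"rx":0,"ry":0,"rz":0}
  ]
}}

```text
time: 10.5
tool_pos: [556.7, -44.2, 42.7]
tcp_rot: [3.142, 0.0, 1.376]
contact_force: [0.6, -0.3, 0.2]
grip_width: 0.4
finger_force: 0.0
```

{"method": "carry_out", "body": {
  "plan": [
    {"tx":0,"ty":0,"tz":-0.5,"rx":0,"ry":0,"rz":0},
    {"tx":0,"ty":0,"tz":0,"rx":0,"ry":0,"rz":0}
  ]
}}

```text
time: 10.7
tool_pos: [556.6, -44.2, 42.2]
tcp_rot: [-3.142, 0.0, 1.376]
contact_force: [-0.6, -1.0, -0.7]
grip_width: 0.7
finger_force: 0.0
```

{"method": "carry_out", "body": {
  "plan": [
    {"tx":0,"ty":0,"tz":-0.5,"rx":0,"ry":0,"rz":0},
    {"tx":0,"ty":0,"tz":0,"rx":0,"ry":0,"rz":0}
  ]
}}

```text
time: 10.9
tool_pos: [556.8, -44.2, 41.7]
tcp_rot: [3.141, -0.0, 1.376]
contact_force: [0.7, 0.1, 0.5]
grip_width: 0.8
finger_force: 0.2
```

{"method": "carry_out", "body": {
  "plan": [
    {"tx":0,"ty":0,"tz":-0.5,"rx":0,"ry":0,"rz":0},
    {"tx":0,"ty":0,"tz":0,"rx":0,"ry":0,"rz":0}
  ]
}}

```text
time: 11.1
tool_pos: [556.8, -44.2, 41.3]
tcp_rot: [3.141, -0.0, 1.376]
contact_force: [-0.9, 0.9, 0.7]
grip_width: 0.4
finger_force: 0.4
```

{"method": "carry_out", "body": {
  "plan": [
    {"tx":0,"ty":0,"tz":-0.5,"rx":0,"ry":0,"rz":0},
    {"tx":0,"ty":0,"tz":0,"rx":0,"ry":0,"rz":0}
  ]
}}

```text
time: 11.3
tool_pos: [556.8, -44.2, 40.8]
tcp_rot: [3.141, -0.0, 1.376]
contact_force: [0.7, 0.6, 1.1]
grip_width: 0.2
finger_force: 0.6
```

{"method": "carry_out", "body": {
  "plan": [
    {"tx":0,"ty":0,"tz":-0.5,"rx":0,"ry":0,"rz":0},
    {"tx":0,"ty":0,"tz":0,"rx":0,"ry":0,"rz":0}
  ]
}}

```text
time: 11.5
tool_pos: [556.8, -44.1, 40.3]
tcp_rot: [3.141, -0.0, 1.376]
contact_force: [0.6, 0.7, 2.0]
grip_width: 0.5
finger_force: 0.8
```

{"method": "carry_out", "body": {
  "plan": [
    {"tx":0,"ty":0,"tz":-0.5,"rx":0,"ry":0,"rz":0},
    {"tx":0,"ty":0,"tz":0,"rx":0,"ry":0,"rz":0}
  ]
}}

```text
time: 11.7
tool_pos: [556.8, -44.2, 39.8]
tcp_rot: [3.141, -0.0, 1.376]
contact_force: [-0.7, -0.0, 1.5]
grip_width: 0.4
finger_force: 1.1
```

Cap 3 gives: it sinks from 42.0 to 39.8 under about 1.5 N, so it's the loose one. I'll go a bit further to feel the stop, then release and move to the middle.

{"method": "carry_out", "body": {
  "plan": [
    {"tx":0,"ty":0,"tz":-0.5,"rx":0,"ry":0,"rz":0},
    {"tx":0,"ty":0,"tz":-0.5,"rx":0,"ry":0,"rz":0},
    {"tx":0,"ty":0,"tz":0,"rx":0,"ry":0,"rz":0}
  ]
}}

```text
time: 12.0
tool_pos: [556.9, -44.2, 39.2]
tcp_rot: [3.141, -0.0, 1.376]
contact_force: [-0.0, 2.3, 6.0]
grip_width: 0.3
finger_force: 3.1
```

{"method": "carry_out", "body": {
  "plan": [
    {"tx":0,"ty":0,"tz":2,"rx":0,"ry":0,"rz":0},
    {"tx":0,"ty":0,"tz":6,"rx":0,"ry":0,"rz":0},
    {"tx":0,"ty":0,"tz":6,"rx":0,"ry":0,"rz":0},
    {"tx":-3,"ty":-15,"tz":0,"rx":0,"ry":0,"rz":0},
    {"tx":-3,"ty":-14,"tz":0,"rx":0,"ry":0,"rz":0},
    {"tx":0,"ty":0,"tz":-5,"rx":0,"ry":0,"rz":0},
    {"tx":0,"ty":0,"tz":-3,"rx":0,"ry":0,"rz":0},
    {"tx":0,"ty":0,"tz":0,"rx":0,"ry":0,"rz":0},
    {"tx":0,"ty":0,"tz":0,"rx":0,"ry":0,"rz":0},
    {"tx":0,"ty":0,"tz":0,"rx":0,"ry":0,"rz":0}
  ]
}}

```text
time: 13.0
tool_pos: [550.8, -72.9, 44.7]
tcp_rot: [-3.142, -0.0, 1.376]
contact_force: [0.2, 0.3, -1.0]
grip_width: 0.5
finger_force: 0.0
```

{"method": "carry_out", "body": {
  "plan": [
    {"tx":0,"ty":0,"tz":-1.5,"rx":0,"ry":0,"rz":0},
    {"tx":0,"ty":0,"tz":-1,"rx":0,"ry":0,"rz":0},
    {"tx":0,"ty":0,"tz":-0.7,"rx":0,"ry":0,"rz":0},
    {"tx":0,"ty":0,"tz":0,"rx":0,"ry":0,"rz":0}
  ]
}}

```text
time: 13.4
tool_pos: [550.8, -73.1, 42.1]
tcp_rot: [3.141, -0.0, 1.376]
contact_force: [-1.5, 1.6, 4.5]
grip_width: 0.2
finger_force: 2.3
```

{"method": "carry_out", "body": {
  "plan": [
    {"tx":0,"ty":0,"tz":-0.7,"rx":0,"ry":0,"rz":0},
    {"tx":0,"ty":0,"tz":-0.7,"rx":0,"ry":0,"rz":0},
    {"tx":0,"ty":0,"tz":0,"rx":0,"ry":0,"rz":0}
  ]
}}

```text
time: 13.7
tool_pos: [550.8, -73.1, 41.0]
tcp_rot: [3.141, -0.0, 1.376]
contact_force: [-2.3, 0.0, 6.8]
grip_width: 0.8
finger_force: 3.7
```

{"method": "carry_out", "body": {
  "plan": [
    {"tx":0,"ty":0,"tz":-0.7,"rx":0,"ry":0,"rz":0},
    {"tx":0,"ty":0,"tz":-0.7,"rx":0,"ry":0,"rz":0},
    {"tx":0,"ty":0,"tz":0,"rx":0,"ry":0,"rz":0}
  ]
}}

```text
time: 14.0
tool_pos: [550.8, -73.1, 39.6]
tcp_rot: [3.141, -0.0, 1.376]
contact_force: [-2.2, 1.5, 8.0]
grip_width: 0.6
finger_force: 3.8
```

{"method": "carry_out", "body": {
  "plan": [
    {"tx":0,"ty":0,"tz":-0.7,"rx":0,"ry":0,"rz":0},
    {"tx":0,"ty":0,"tz":-0.7,"rx":0,"ry":0,"rz":0},
    {"tx":0,"ty":0,"tz":0,"rx":0,"ry":0,"rz":0}
  ]
}}

```text
time: 14.3
tool_pos: [550.8, -73.1, 38.2]
tcp_rot: [3.141, -0.0, 1.376]
contact_force: [-2.8, 0.4, 7.5]
grip_width: 0.8
finger_force: 3.8
```

{"method": "carry_out", "body": {
  "plan": [
    {"tx":0,"ty":0,"tz":-0.7,"rx":0,"ry":0,"rz":0},
    {"tx":0,"ty":0,"tz":-0.5,"rx":0,"ry":0,"rz":0},
    {"tx":0,"ty":0,"tz":0,"rx":0,"ry":0,"rz":0}
  ]
}}

```text
time: 14.6
tool_pos: [550.8, -73.1, 37.1]
tcp_rot: [3.141, -0.0, 1.376]
contact_force: [-2.9, 1.5, 8.0]
grip_width: 0.3
finger_force: 4.3
```

{"method": "carry_out", "body": {
  "plan": [
    {"tx":0,"ty":0,"tz":-0.5,"rx":0,"ry":0,"rz":0},
    {"tx":0,"ty":0,"tz":0,"rx":0,"ry":0,"rz":0},
    {"tx":0,"ty":0,"tz":0,"rx":0,"ry":0,"rz":0}
  ]
}}

```text
time: 14.9
tool_pos: [550.8, -73.1, 37.0]
tcp_rot: [3.141, -0.0, 1.376]
contact_force: [-4.5, 2.6, 12.3]
grip_width: 0.3
finger_force: 6.2
```

It has bottomed at z 37.0, 5 mm down. I'll firm up to about 18 N, then lift straight up and move clear.

{"method": "carry_out", "body": {
  "plan": [
    {"tx":0,"ty":0,"tz":-0.5,"rx":0,"ry":0,"rz":0},
    {"tx":0,"ty":0,"tz":0,"rx":0,"ry":0,"rz":0},
    {"tx":0,"ty":0,"tz":0,"rx":0,"ry":0,"rz":0},
    {"tx":0,"ty":0,"tz":0,"rx":0,"ry":0,"rz":0}
  ]
}}

```text
time: 15.3
tool_pos: [550.8, -73.1, 37.0]
tcp_rot: [3.141, 0.0, 1.376]
contact_force: [-4.1, 1.7, 16.0]
grip_width: 0.6
finger_force: 8.1
```

{"method": "carry_out", "body": {
  "plan": [
    {"tx":0,"ty":0,"tz":1,"rx":0,"ry":0,"rz":0},
    {"tx":0,"ty":0,"tz":4,"rx":0,"ry":0,"rz":0},
    {"tx":0,"ty":0,"tz":15,"rx":0,"ry":0,"rz":0},
    {"tx":3,"ty":15,"tz":0,"rx":0,"ry":0,"rz":0},
    {"tx":3,"ty":14,"tz":0,"rx":0,"ry":0,"rz":0},
    {"tx":0,"ty":0,"tz":-10,"rx":0,"ry":0,"rz":0},
    {"tx":0,"ty":0,"tz":-7,"rx":0,"ry":0,"rz":0},
    {"tx":0,"ty":0,"tz":0,"rx":0,"ry":0,"rz":0},
    {"tx":0,"ty":0,"tz":0,"rx":0,"ry":0,"rz":0}
  ]
}}

```text
time: 16.2
tool_pos: [556.2, -44.1, 37.1]
tcp_rot: [-3.14, -0.0, 1.376]
contact_force: [-0.9, -0.2, 0.7]
grip_width: 0.2
finger_force: 0.1
```

I'll check that end: it should be rigid now at 37.0.

{"method": "carry_out", "body": {
  "plan": [
    {"tx":0,"ty":0,"tz":-0.7,"rx":0,"ry":0,"rz":0},
    {"tx":0,"ty":0,"tz":-0.7,"rx":0,"ry":0,"rz":0},
    {"tx":0,"ty":0,"tz":0,"rx":0,"ry":0,"rz":0},
    {"tx":0,"ty":0,"tz":0,"rx":0,"ry":0,"rz":0}
  ]
}}

```text
time: 16.6
tool_pos: [556.3, -44.2, 37.0]
tcp_rot: [-3.141, -0.0, 1.376]
contact_force: [-2.6, 2.3, 9.8]
grip_width: 0.3
finger_force: 4.7
```

{"method": "carry_out", "body": {
  "plan": [
    {"tx":0,"ty":0,"tz":1,"rx":0,"ry":0,"rz":0},
    {"tx":0,"ty":0,"tz":10,"rx":0,"ry":0,"rz":0},
    {"tx":0,"ty":0,"tz":40,"rx":0,"ry":0,"rz":0},
    {"tx":0,"ty":0,"tz":45,"rx":0,"ry":0,"rz":0},
    {"tx":0,"ty":0,"tz":45,"rx":0,"ry":0,"rz":0},
    {"tx":-10,"ty":45,"tz":10,"rx":0,"ry":0,"rz":0},
    {"tx":-15,"ty":45,"tz":10,"rx":0,"ry":0,"rz":0},
    {"tx":-15,"ty":45,"tz":10,"rx":0,"ry":0,"rz":0},
    {"tx":-20,"ty":45,"tz":0,"rx":0,"ry":0,"rz":0},
    {"tx":-20,"ty":45,"tz":0,"rx":0,"ry":0,"rz":0},
    {"tx":0,"ty":0,"tz":0,"rx":0,"ry":0,"rz":0},
    {"tx":0,"ty":0,"tz":0,"rx":0,"ry":0,"rz":0}
  ]
}}

```text
time: 17.8
tool_pos: [476.4, 181.4, 208.0]
tcp_rot: [3.141, 0.0, 1.378]
contact_force: [-0.4, -1.0, 0.7]
grip_width: 0.3
finger_force: 0.0
```

Run:
```python
from plant import bot
import cv2
cv2.imwrite("pics/end.png",cv2.resize(bot.capture("top")[130:260,250:470,::-1],None,fx=3,fy=3))
```

```text
(no output)
```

View pics/end.png

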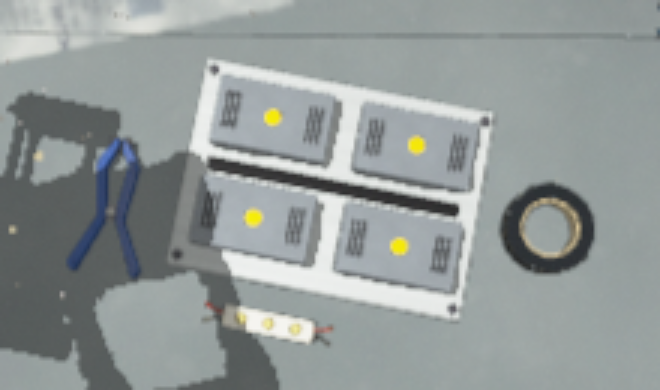

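The view shows all four caps level, with dots at about (272,117), (416,145), (253,217) and (399,245) in the crop. The clamp, module and tape are where they were, and the arm is clear. I'll hand the job in.

```bash
python3 -c "
from plant import bot
print(bot.close_job())"
```

```text
the job is handed in; nothing more can be done
None
```

The loose cap was the one at x +37, y +52 mm (place_3): it rocked when pressed near its +y end, so I pressed it down 5 mm at its middle until it was home; that end is now rigid, nothing else has moved, the arm is clear and the job is handed in.

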